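# Torque down a prism clamp

## Robot

A 6-joint arm with a two-finger parallel gripper is mounted at the origin on a cart in front of the work surface, level with it; the furniture and walls round the work are solid. World frame = base frame: x ahead of the robot, y to its left, z up, the work surface at z = 0. Lengths are in m, angles in rad, forces in N, time in s.
With the tool pointing down it reaches from about 0.425 to 0.95 m from the base axis. Payload 3.5 kg.
Tool frame: the origin (TCP) lies on the centre line of the jaws, within the pads' length; the fingertips stand 25 mm ahead of it and the grasp point (between the pads) lies 6 mm ahead of it (ctrl.finger_overhang is the distance from the TCP to the fingertips, in m); z points along the fingers, y is the line along which they close (so a half turn about z gives the same grasp; the last joint's range is limited). The gripper opens to 85 mm and grips with 20 to 120 N. Pads are 22 mm wide; open, the fingers measure 114 mm over their backs; the gripper's body (76 mm by 85 mm) begins 54 mm behind the grasp point. The pads swing forward as they close: fully open they stand 13 mm farther back than shut.
Start: joints at [1.184, 0.286, 1.577, -0, 1.279, -0.15], TCP at [0.158, 0.656, 0.256] pointing down, gripper open.
Joint ranges: [-2.77, 2.77], [-0.9, 2.22], [0.21, 2.48], [-1.53, 4.67], [0.24, 2.81], [-2.84, 2.84]. Speed limits (rad/s): [2.79, 2.79, 3.14, 3.14, 3.14, 3.14].

## Interface

Orientations are given as a unit quaternion [x, y, z, w].
In Python, from plant import get_state, imaging, job, ctrl gives the robot as it stands.
- The arm moves only by the tool jog_arm, never from a script. Its argument "increments" is a list of rows, each an object of numbers: "dx", "dy", "dz": the shift along the world's x, y, z each as a share of 12 cm, from -1 to 1; "ax", "ay", "az": the turn, a rotation vector about the world's x, y, z each as a share of pi/2 rad, from -1 to 1; "gripper": the gripper command: -1 is shut, 1 is fully open, values between are in proportion. A call has 1 to 10 rows; each row is the pose to reach, as a shift and turn from the pose commanded when the call began; what a row does not reach only later rows make up. A row lasts 1/10 s, in which the tool goes at most 50 mm and 8.59 degrees, less where a joint would pass 70% of its speed; a pose out of reach is approached as far as the arm can. A call with a number of a shift or a turn outside -1 to 1 is refused whole. A call with a gripper value outside its range is refused whole. The fingers move at their own pace and stop on an object; "force" is the grip in N (left out, the last holds). Time passes only in rows, so rows that repeat a pose let the fingers close. It gives the time, the measured TCP pose, the force, the opening and the grip force at its end, in the units of the state.
- get_state(): the state, without advancing time (a new reading comes with each control period).
- imaging.read_camera(name): name is "scene" or "top" or "wrist"; returns a dict with "frame" (400x640x3 uint8, blue, green, red), "depth" (400x640 float32, m along the optical axis (not along the pixel's ray), 0 where there is no reading), "camera_matrix" (3x3 intrinsics, pixels), "extrinsics" (4x4, takes a point from camera to world coordinates); the wrist camera has in their place "mount" (4x4, takes a point from camera to tool coordinates, whose origin is the TCP and whose axes are the flange's). Camera axes: x right, y up, looking along -z (the intrinsics and any distortion apply to the point x, -y, -z); pixel columns grow to the right and rows downward; lengths in m; the calibration is good to about 2 mm. A picture is of the moment at which its call begins: read the wrist's pose just before it.
- job.sign_off(): hands the job in; it is judged then, once.
The state is a dict: "time": time; "qpos": joint angles; "dq": joint speeds; "joint_efforts": joint torques, N m; "eef_pos": TCP position; "tcp_rot": TCP orientation; "contact_force": force on the tool from outside, world axes, zero at the start; "wrist_torque": the same for the moment, N m; "opening": opening from 0.0 (shut) to 1.0 (fully open); "finger_force": force on a finger pad.
Only numpy, scipy, OpenCV 4.12 (cv2) and the standard library are available. Lean on these libraries where they do the work, as an engineer would, in place of code of your own. Each camera call takes 0.05 s, during which the arm holds its last target. There are 200 camera calls.

## Task

The prism clamp with the orange cap is only finger-tight. Turn its orange torque-limiting cap clockwise (seen from above) until the screw is tight and the cap's slip clutch has clicked over at least once, then let go of it. Leave the blue-capped clamp alone: it is already set.

Things in the scene. Friction and masses are not known exactly. Their poses are not given: they have to be found in the camera images.
- orange_cap_grip (a point): Point on the upright axis of the orange cap, 6 mm below its top, where to grip. The cap is a round fluted knob, 40 mm in diameter, 30 mm high, its top 114 mm above the table; it is the highest part of its clamp, which is fixed to the table (over-arm 30 mm wide, top at 74 mm, brass collar 26 mm wide on it up to 80 mm). The point turns with the cap: z up, -x along the white line on its top.
- orange_screw (a joint): Turn of the clamp screw under the orange cap, rad; grows clockwise seen from above; 0 = tight on the glass cube (hard stop), -0.6 to -0.3 (loose) at the start. The cap drives it against about 0.05 N m. Its brass end, 19 mm wide with a black line, shows in the cap's top; at the start black and white line meet in one straight line, and they part when the clutch slips.
- orange_clutch (a joint): How far the orange cap has slipped clockwise round its screw, rad; 0 at the start. The cap carries the screw along until the screw is tight; then, at 0.14 to 0.3 N m, the clutch slips with one click every 20 degrees (0.35 rad). More clicks do no harm. Turned anticlockwise, the cap takes the screw back with it.
- blue_screw (a joint): Turn of the blue cap with its screw, rad, grows clockwise, 0 at the start. It sits on a second clamp of the same shape and size (each: dark base plate 100 x 60 x 12 mm, glass cube under the screw, column at one end of the plate), its axis 14 cm or more from the orange one. Not to be turned.

How it is judged:
By the outcome, as a careful person would: the job done as asked, in the order asked, and still so for the second after the job is handed in, with the robot touching nothing.
It also fails if it takes over 32 s, if anything falls off the work surface, if the arm or the gripper's body presses on something with over 40 N, if the wrist force passes 120 N, or if a joint passes its speed limit or range.

## Working session

There is one attempt and no reset: what is moved stays moved. The work goes in short steps, Python scripts to look and compute and a tool call to move; the robot and the scene stay as the last step left them, time stands still between calls to the robot, and variables do not carry over. Pictures are saved under pics/ and viewed, at most 10 in all, crops included, and the job is handed in when it is done.

Besides the shell and the picture viewer there is one more tool, called after ">>>" as a command line: name --argument value ..., lists and objects as JSON in quotes. jog_arm: Moves the arm, as the interface text tells. Shift numbers are shares of 12 cm and turn numbers shares of pi/2 rad, none past 1 either way. Its arguments: {"type":"object","properties":{"increments":{"type":"array"},"force":{"type":"number"}},"required":["increments"]}

```bash
mkdir -p pics
cat > h.py <<'E'
import numpy as np, cv2
from plant import get_state, imaging, job, ctrl
from scipy.spatial.transform import Rotation as R
def cam(n):
    s=get_state(); c=imaging.read_camera(n)
    if 'extrinsics' in c: T=np.array(c['extrinsics'])
    else:
        W=np.eye(4); W[:3,:3]=R.from_quat(s['tcp_rot']).as_matrix(); W[:3,3]=s['eef_pos']; T=W@np.array(c['mount'])
    return c['frame'],c['depth'],np.array(c['camera_matrix']),T
def ray(K,T,u,v,z):
    d=T[:3,:3]@np.array([(u-K[0,2])/K[0,0],-(v-K[1,2])/K[1,1],-1]); o=T[:3,3]
    return o+d*(z-o[2])/d[2]
def blobs(f,lo,hi,amin=60):
    m=cv2.inRange(cv2.cvtColor(f,cv2.COLOR_BGR2HSV),lo,hi)
    n,l,st,c=cv2.connectedComponentsWithStats(m)
    return [(st[i].tolist(),c[i].round(1).tolist()) for i in range(1,n) if st[i][4]>amin]
E
python3 - <<'E'
from h import *
s=get_state(); print(s)
for n in('top','scene'):
    f,d,K,T=cam(n); cv2.imwrite(f'pics/{n}0.png',f)
    print(n,K.tolist(),T.round(3).tolist())
    for nm,lo,hi in(('or',(5,150,120),(20,255,255)),('bl',(95,120,80),(125,255,255))):
        for st,c in blobs(f,lo,hi): print(nm,st,c,ray(K,T,*c,.114).round(3))
E
```

```text
{'time': 0.0, 'qpos': array([ 1.18402390e+00,  2.87180083e-01,  1.57816269e+00, -2.94615725e-05,
        1.27859842e+00, -1.50000915e-01]), 'dq': array([-0.00233071, -0.00018031, -0.0017535 ,  0.00054843,  0.00442387,
        0.00091248]), 'joint_efforts': array([-1.55388141e-03, -4.05969357e+01, -2.92630541e+01, -2.73816586e-04,
        5.95292149e-03, -1.39010535e-05]), 'eef_pos': array([0.15808335, 0.6556172 , 0.25494524]), 'tcp_rot': array([ 1.18105104e-01,  9.93000406e-01, -1.13596766e-03, -2.97791129e-04]), 'contact_force': array([ 0.15221151, -0.15524398, -0.34499566]), 'wrist_torque': array([ 0.04221256, -0.06199081, -0.05555827]), 'finger_force': 0.0, 'opening': 1.0013906376172321}
top [[418.33141307452985, 0.0, 321.7223751209818], [0.0, 418.33141307452985, 186.7647512799487], [0.0, 0.0, 1.0]] [[-0.013, 0.995, -0.096, 0.391], [-1.0, -0.013, 0.004, -0.042], [0.002, 0.096, 0.995, 0.931], [0.0, 0.0, 0.0, 1.0]]
or [263, 175, 20, 20, 231] [272.1, 184.2] [0.476 0.052 0.114]
bl [435, 0, 205, 400, 40937] [563.3, 236.1] [ 0.367 -0.513  0.114]
bl [394, 171, 20, 19, 192] [403.4, 179.8]
[... 288 characters left out ...]
[61.6, 232.5] [0.387 0.461 0.114]
bl [110, 251, 20, 13, 149] [119.5, 256.7] [0.339 0.347 0.114]
bl [151, 273, 18, 10, 63] [159.0, 278.2] [0.297 0.27  0.114]
bl [164, 272, 16, 27, 135] [172.3, 284.2] [0.286 0.244 0.114]
bl [43, 336, 21, 16, 83] [54.6, 343.7] [0.178 0.464 0.114]
scene [[499.4965130006801, 0.0, 318.2815752251858], [0.0, 499.4965130006801, 202.65316106993563], [0.0, 0.0, 1.0]] [[0.603, 0.566, -0.562, -0.006], [-0.798, 0.44, -0.413, -0.384], [0.014, 0.697, 0.717, 0.707], [0.0, 0.0, 0.0, 1.0]]
or [270, 166, 22, 14, 154] [281.1, 173.1] [0.477 0.052 0.114]
bl [627, 199, 13, 16, 77] [633.5, 205.0] [ 0.778 -0.461  0.114]
bl [401, 233, 24, 19, 214] [413.0, 242.0] [ 0.481 -0.209  0.114]
```

View pics/top0.png

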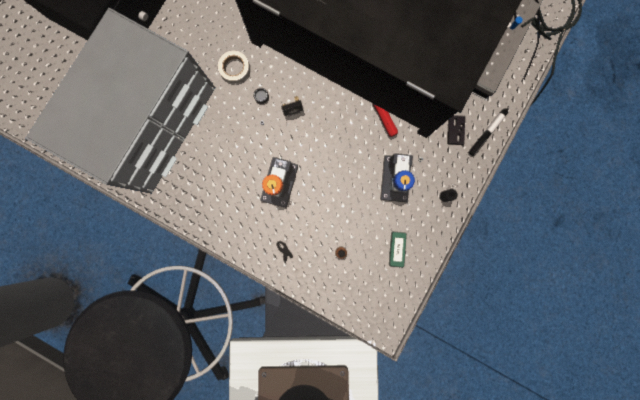

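View pics/scene0.png

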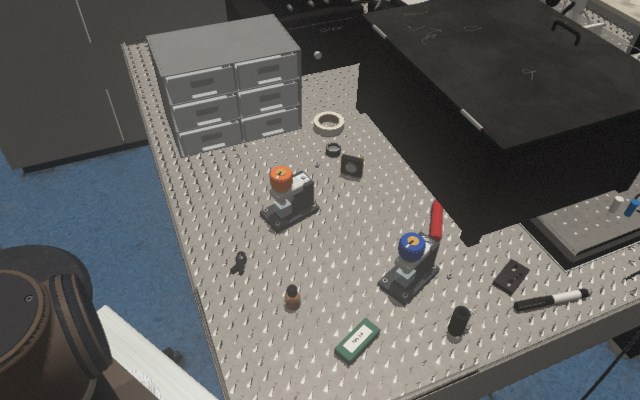

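The top view shows the orange cap at pixel (272,184) and the blue one at (403,180). In the scene view the orange cap is at (281,173) and the blue at (413,242). Both views put the orange axis near (0.477, 0.052), with its column away towards +x. Next I'll check the cabinet's height for the transit.

Run:
```python
from h import *
f,d,K,T=cam('top')
for u,v in((60,100),(115,160),(135,180),(108,178),(150,165),(205,85)):
    z=d[v,u]; p=T@np.array([(u-K[0,2])/K[0,0]*z,-(v-K[1,2])/K[1,1]*z,-z,1]); print(u,v,p[:3].round(3))
```

```text
60 100 [0.623 0.421 0.201]
115 160 [0.513 0.319 0.201]
135 180 [0.488 0.321 0.114]
108 178 [0.482 0.33  0.202]
150 165 [0.521 0.303 0.088]
205 85 [0.697 0.202 0.06 ]
```

>>> jog_arm --increments '[{"dx":0.1,"dy":-0.2,"dz":0.3},{"dx":0.2,"dy":-0.4,"dz":0.5},{"dx":0.3,"dy":-0.7,"dz":0.5},{"dx":0.4,"dy":-1,"dz":0.5}]'

```text
$.increments[0]: bad value
```

>>> jog_arm --increments '[{"dx":0.1,"dy":-0.3,"dz":0.2,"ax":0,"ay":0,"az":0,"gripper":1},{"dx":0.2,"dy":-0.6,"dz":0.4,"ax":0,"ay":0,"az":0,"gripper":1},{"dx":0.4,"dy":-1,"dz":0.4,"ax":0,"ay":0,"az":0,"gripper":1}]'

```text
time: 0.45
eef_pos: [0.205, 0.5401, 0.3081]
tcp_rot: [0.117, 0.993, 0.003, 0.001]
contact_force: [1.7, 0.2, 0.6]
opening: 0.997
finger_force: 0.0
```

>>> jog_arm --increments '[{"dx":0.2,"dy":-0.35,"dz":0,"ax":0,"ay":0,"az":0,"gripper":1},{"dx":0.35,"dy":-0.7,"dz":0,"ax":0,"ay":0,"az":0,"gripper":1},{"dx":0.5,"dy":-1,"dz":0,"ax":0,"ay":0,"az":0,"gripper":1}]'

```text
time: 0.75
eef_pos: [0.2649, 0.4174, 0.304]
tcp_rot: [0.118, 0.993, -0.0, -0.0]
contact_force: [2.2, 0.1, 0.9]
opening: 1.003
finger_force: 0.0
```

>>> jog_arm --increments '[{"dx":0.2,"dy":-0.35,"dz":0,"ax":0,"ay":0,"az":0,"gripper":1},{"dx":0.4,"dy":-0.7,"dz":0,"ax":0,"ay":0,"az":0,"gripper":1},{"dx":0.6,"dy":-1,"dz":0,"ax":0,"ay":0,"az":0,"gripper":1}]'

```text
time: 1.05
eef_pos: [0.3369, 0.2975, 0.3041]
tcp_rot: [0.118, 0.993, -0.0, 0.0]
contact_force: [0.8, -0.2, -0.1]
opening: 1.001
finger_force: 0.0
```

>>> jog_arm --increments '[{"dx":0.25,"dy":-0.35,"dz":0,"ax":0,"ay":0,"az":0,"gripper":1},{"dx":0.5,"dy":-0.7,"dz":-0.1,"ax":0,"ay":0,"az":0,"gripper":1},{"dx":0.7,"dy":-1,"dz":-0.2,"ax":0,"ay":0,"az":0,"gripper":1}]'

```text
time: 1.35
eef_pos: [0.4217, 0.1777, 0.2808]
tcp_rot: [0.118, 0.993, 0.0, 0.001]
contact_force: [0.9, 0.4, -0.9]
opening: 1.001
finger_force: 0.0
```

>>> jog_arm --increments '[{"dx":0.2,"dy":-0.35,"dz":-0.1,"ax":0,"ay":0,"az":0,"gripper":1},{"dx":0.35,"dy":-0.7,"dz":-0.2,"ax":0,"ay":0,"az":0,"gripper":1},{"dx":0.45,"dy":-1,"dz":-0.3,"ax":0,"ay":0,"az":0,"gripper":1},{"dx":0.45,"dy":-1,"dz":-0.3,"ax":0,"ay":0,"az":0,"gripper":1}]'

```text
time: 1.75
eef_pos: [0.4747, 0.0558, 0.2421]
tcp_rot: [0.121, 0.993, -0.001, -0.002]
contact_force: [-1.0, 0.6, -1.1]
opening: 0.997
finger_force: 0.0
```

Run:
```python
from h import *
s=get_state(); print(s['eef_pos'],s['qpos'].round(3),s['time'],s['tcp_rot'])
f,d,K,T=cam('wrist'); cv2.imwrite('pics/w1.png',f); print(T.round(3).tolist())
for st,c in blobs(f,(3,120,90),(22,255,255),200):
    print(st,c,ray(K,T,*c,.114).round(4))
```

```text
[0.47466137 0.05583885 0.24208087] [-9.500e-02 -1.450e-01  2.059e+00 -1.000e-03  1.231e+00 -1.423e+00] 1.75 [ 1.20953475e-01  9.92656252e-01 -6.10345027e-04 -1.85753702e-03]
[[0.24, -0.934, -0.263, 0.406], [0.971, 0.23, 0.068, 0.072], [-0.003, -0.271, 0.962, 0.361], [0.0, 0.0, 0.0, 1.0]]
[292, 178, 48, 46, 1645] [315.6, 201.1] [0.4738 0.0541 0.114 ]
[25, 267, 21, 17, 252] [35.5, 275.5] [ 0.4812 -0.2103  0.114 ]
```

View pics/w1.png

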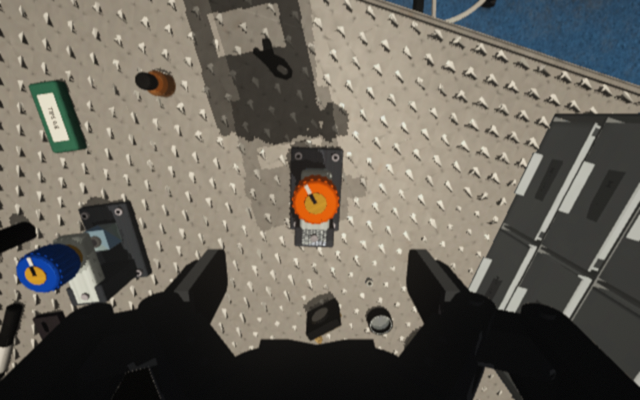

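The wrist view shows the orange cap at (316,201). Its brass end is near (317,204), with the white line towards (308,188) and the fingers clear on both sides. I'll refine the axis from the brass disc.

Run:
```python
from h import *
f,d,K,T=cam('wrist')
c=cv2.resize(f[170:235,280:350],None,fx=8,fy=8,interpolation=cv2.INTER_CUBIC); cv2.imwrite('pics/w1c.png',c)
for st,q in blobs(f[170:235,280:350],(15,100,90),(30,255,255),30): print(st,q,ray(K,T,q[0]+280,q[1]+170,.114).round(4))
for p in((317,204),(316,203)): print(ray(K,T,*p,.114).round(4))
```

```text
[22, 23, 23, 22, 331] [33.3, 34.0] [0.476  0.0535 0.114 ]
[0.4767 0.0565 0.114 ]
[0.4757 0.0559 0.114 ]
```

View pics/w1c.png

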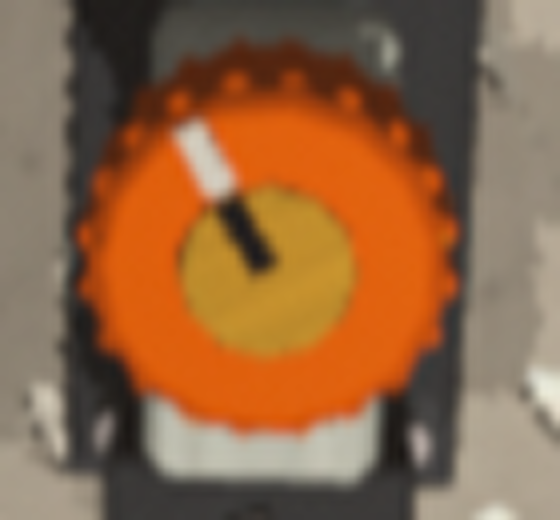

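The crop shows the white and black lines in one straight line, with the brass centre at about pixel (313.4, 204). That puts the axis at (0.476, 0.0535). Descending.

>>> jog_arm --increments '[{"dx":0.01,"dy":-0.02,"dz":-0.3,"ax":0,"ay":0,"az":0,"gripper":1},{"dx":0.01,"dy":-0.02,"dz":-0.6,"ax":0,"ay":0,"az":0,"gripper":1},{"dx":0.01,"dy":-0.02,"dz":-0.8,"ax":0,"ay":0,"az":0,"gripper":1},{"dx":0.01,"dy":-0.02,"dz":-0.95,"ax":0,"ay":0,"az":0,"gripper":1},{"dx":0.01,"dy":-0.02,"dz":-1,"ax":0,"ay":0,"az":0,"gripper":1},{"dx":0.01,"dy":-0.02,"dz":-1,"ax":0,"ay":0,"az":0,"gripper":1},{"dx":0.01,"dy":-0.02,"dz":-1,"ax":0,"ay":0,"az":0,"gripper":1}]'

```text
time: 2.55
eef_pos: [0.4766, 0.0576, 0.1257]
tcp_rot: [0.118, 0.993, 0.0, 0.001]
contact_force: [-0.5, -0.4, -0.2]
opening: 0.999
finger_force: 0.0
```

Run:
```python
from h import *
for i in range(2):
    s=get_state(); print(s['eef_pos'].round(4),s['time'])
    f,d,K,T=cam('wrist')
    for st,q in blobs(f,(15,100,90),(30,255,255),150): print(st,q,ray(K,T,st[0]+st[2]/2-.5,st[1]+st[3]/2-.5,.114).round(4))
cv2.imwrite('pics/w2.png',f)
```

```text
[0.4766 0.0576 0.1257] 2.55
[0.4769 0.0574 0.1259] 2.6
```

View pics/w2.png

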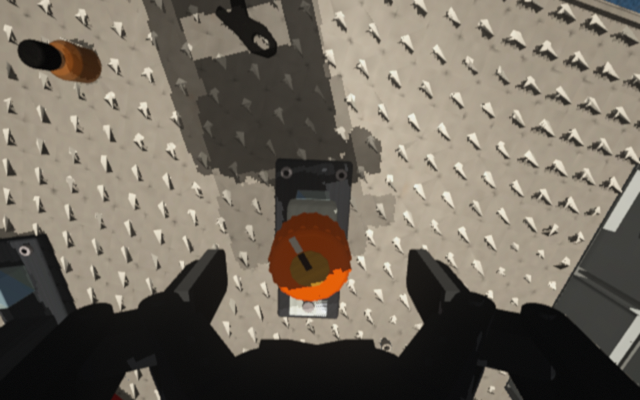

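The caps' tops are now in the gripper's shadow. The orange cap spans columns 269–350 (centre 309.5), while the jaw centre is at 317. That is about 4 mm off towards −y, which agrees with the measured axis. I'll correct that, lower and grip.

>>> jog_arm --increments '[{"dx":-0.01,"dy":-0.035,"dz":0,"ax":0,"ay":0,"az":0,"gripper":1},{"dx":-0.01,"dy":-0.035,"dz":-0.05,"ax":0,"ay":0,"az":0,"gripper":1},{"dx":-0.01,"dy":-0.035,"dz":-0.1,"ax":0,"ay":0,"az":0,"gripper":1},{"dx":-0.01,"dy":-0.035,"dz":-0.1,"ax":0,"ay":0,"az":0,"gripper":1},{"dx":-0.01,"dy":-0.035,"dz":-0.1,"ax":0,"ay":0,"az":0,"gripper":0.3}]' --force 50

```text
time: 3.15
eef_pos: [0.4744, 0.0528, 0.1118]
tcp_rot: [0.118, 0.993, -0.0, -0.001]
contact_force: [0.2, 0.3, -0.8]
opening: 0.854
finger_force: 0.0
```

>>> jog_arm --increments '[{"dx":0,"dy":0,"dz":0,"ax":0,"ay":0,"az":0,"gripper":-1},{"dx":0,"dy":0,"dz":0,"ax":0,"ay":0,"az":0,"gripper":-1},{"dx":0,"dy":0,"dz":0,"ax":0,"ay":0,"az":0,"gripper":-1},{"dx":0,"dy":0,"dz":0,"ax":0,"ay":0,"az":0,"gripper":-1},{"dx":0,"dy":0,"dz":0,"ax":0,"ay":0,"az":0,"gripper":-1},{"dx":0,"dy":0,"dz":0,"ax":0,"ay":0,"az":0,"gripper":-1}]' --force 50

```text
time: 3.75
eef_pos: [0.4751, 0.0539, 0.113]
tcp_rot: [0.119, 0.993, 0.001, 0.0]
contact_force: [-0.1, 4.6, 2.1]
opening: 0.451
finger_force: 50.7
```

>>> jog_arm --increments '[{"dx":0,"dy":0,"dz":0,"ax":0,"ay":0,"az":-0.05,"gripper":-1},{"dx":0,"dy":0,"dz":0,"ax":0,"ay":0,"az":-0.1,"gripper":-1},{"dx":0,"dy":0,"dz":0,"ax":0,"ay":0,"az":-0.15,"gripper":-1},{"dx":0,"dy":0,"dz":0,"ax":0,"ay":0,"az":-0.2,"gripper":-1},{"dx":0,"dy":0,"dz":0,"ax":0,"ay":0,"az":-0.25,"gripper":-1},{"dx":0,"dy":0,"dz":0,"ax":0,"ay":0,"az":-0.3,"gripper":-1},{"dx":0,"dy":0,"dz":0,"ax":0,"ay":0,"az":-0.35,"gripper":-1},{"dx":0,"dy":0,"dz":0,"ax":0,"ay":0,"az":-0.4,"gripper":-1},{"dx":0,"dy":0,"dz":0,"ax":0,"ay":0,"az":-0.45,"gripper":-1},{"dx":0,"dy":0,"dz":0,"ax":0,"ay":0,"az":-0.5,"gripper":-1}]'

```text
time: 4.75
eef_pos: [0.4757, 0.0548, 0.1131]
tcp_rot: [0.491, 0.871, 0.003, 0.0]
contact_force: [3.2, 9.2, 0.3]
opening: 0.454
finger_force: 50.6
```

Run:
```python
from h import *
s=get_state(); print(s['qpos'].round(3),s['wrist_torque'].round(3),s['contact_force'].round(2),s['eef_pos'].round(4))
```

```text
[-0.1    0.024  2.159  0.006  0.956 -0.648] [ 1.34  -0.247  0.137] [3.18 9.15 0.34] [0.4757 0.0548 0.1131]
```

>>> jog_arm --increments '[{"dx":0,"dy":0,"dz":0,"ax":0,"ay":0,"az":-0.05,"gripper":-1},{"dx":0,"dy":0,"dz":0,"ax":0,"ay":0,"az":-0.1,"gripper":-1},{"dx":0,"dy":0,"dz":0,"ax":0,"ay":0,"az":-0.15,"gripper":-1},{"dx":0,"dy":0,"dz":0,"ax":0,"ay":0,"az":-0.2,"gripper":-1},{"dx":0,"dy":0,"dz":0,"ax":0,"ay":0,"az":-0.25,"gripper":-1},{"dx":0,"dy":0,"dz":0,"ax":0,"ay":0,"az":-0.3,"gripper":-1},{"dx":0,"dy":0,"dz":0,"ax":0,"ay":0,"az":-0.35,"gripper":-1},{"dx":0,"dy":0,"dz":0,"ax":0,"ay":0,"az":-0.4,"gripper":-1},{"dx":0,"dy":0,"dz":0,"ax":0,"ay":0,"az":-0.45,"gripper":-1},{"dx":0,"dy":0,"dz":0,"ax":0,"ay":0,"az":-0.5,"gripper":-1}]'

```text
time: 5.75
eef_pos: [0.4768, 0.0551, 0.1132]
tcp_rot: [0.787, 0.617, 0.004, -0.0]
contact_force: [7.3, 9.4, -3.4]
opening: 0.449
finger_force: 50.4
```

Run:
```python
from h import *
s=get_state(); print(s['qpos'].round(3),s['wrist_torque'].round(3),s['contact_force'].round(2),s['eef_pos'].round(4),s['finger_force'])
f,d,K,T=cam('wrist'); cv2.imwrite('pics/w3.png',cv2.resize(f[200:350,220:420],None,fx=3,fy=3))
```

```text
[-0.1    0.024  2.158  0.008  0.953  0.137] [ 1.678 -0.84   0.211] [ 7.34  9.43 -3.36] [0.4768 0.0551 0.1132] 50.42544722557068
```

View pics/w3.png

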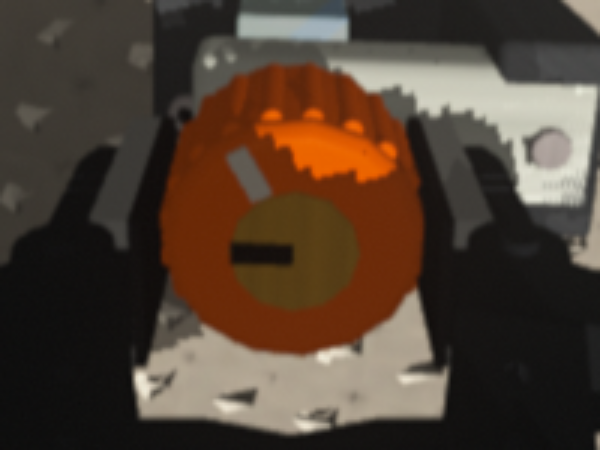

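The crop shows the black line (231–292, 253) and the white line (230,150)–(265,200) parted by about 60°, so the clutch has clicked about 3 times and the screw is tight. I'll release and rise.

>>> jog_arm --increments '[{"dx":0,"dy":0,"dz":0,"ax":0,"ay":0,"az":0,"gripper":1},{"dx":0,"dy":0,"dz":0,"ax":0,"ay":0,"az":0,"gripper":1},{"dx":0,"dy":0,"dz":0,"ax":0,"ay":0,"az":0,"gripper":1},{"dx":0,"dy":0,"dz":0,"ax":0,"ay":0,"az":0,"gripper":1},{"dx":0,"dy":0,"dz":0,"ax":0,"ay":0,"az":0,"gripper":1},{"dx":0,"dy":0,"dz":0.1,"ax":0,"ay":0,"az":0,"gripper":1},{"dx":0,"dy":0,"dz":0.4,"ax":0,"ay":0,"az":0,"gripper":1},{"dx":0,"dy":0,"dz":0.8,"ax":0,"ay":0,"az":0,"gripper":1},{"dx":0,"dy":0,"dz":1,"ax":0,"ay":0,"az":0,"gripper":1},{"dx":0,"dy":0,"dz":1,"ax":0,"ay":0,"az":0,"gripper":1}]'

```text
time: 6.8
eef_pos: [0.4774, 0.0525, 0.2385]
tcp_rot: [0.786, 0.619, 0.004, 0.004]
contact_force: [-0.4, -0.5, 0.5]
opening: 1.004
finger_force: 0.0
```

Run:
```python
from h import *
s=get_state(); print(s['eef_pos'],s['contact_force'],s['opening'])
f,d,K,T=cam('wrist')
for st,c in blobs(f,(3,120,60),(22,255,255),800): print(st,c)
cv2.imwrite('pics/w4.png',cv2.resize(f[150:250,260:380],None,fx=5,fy=5,interpolation=cv2.INTER_CUBIC))
```

```text
[0.47739419 0.05254224 0.23852982] [-0.44542648 -0.5380953   0.46596717] 1.0044518304389933
[290, 171, 48, 50, 1813] [313.9, 195.8]
```

View pics/w4.png

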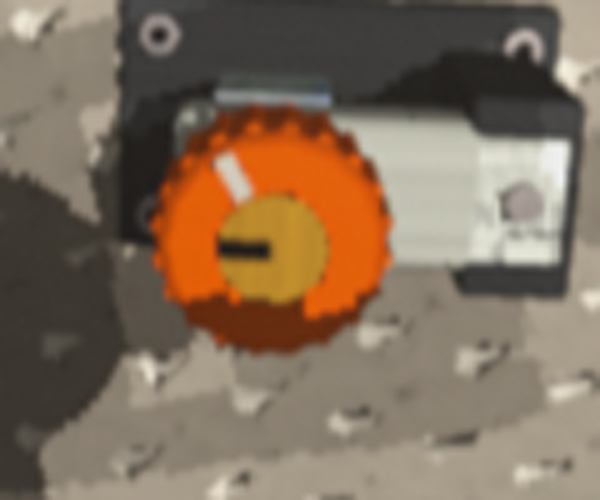

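After release, the black line (220–270, 248) and the white line (222,158)–(248,197) are still about 60° apart, and the gripper is clear of the cap. Handing in.

```bash
python3 -c "
from plant import job
print(job.sign_off())"
```

```text
the job is handed in; nothing more can be done
None
```

The orange cap was turned 90° clockwise until the screw was tight and the clutch had slipped about 60° (roughly three clicks), then released; I did not touch the blue clamp, and I handed the job in at about 7 s of the 32 s allowed.

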